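# Fit the capstan collar of a card press on its spindle's flat

### The arm

A 6-joint arm with a two-finger parallel gripper is mounted at the origin on the work surface. World frame = base frame: x ahead of the robot, y to its left, z up, the work surface at z = 0. Lengths are in mm, angles in rad, forces in N, time in s.
With the tool pointing down it reaches from about 350 to 775 mm from the base axis. Payload 7.3 kg.
Tool frame: the origin (TCP) lies midway between the tips of the shut fingers; the grasp point (between the pads) lies 19 mm behind it; z points along the fingers, y is the line along which they close (so a half turn about z gives the same grasp; the last joint's range is limited). The gripper opens to 92 mm and grips with 3 to 60 N. Pads are 19 mm wide; open, the fingers measure 130 mm over their backs; the gripper's body (75 mm by 190 mm) begins 47 mm behind the grasp point.
Start: joints at [-1.266, 0.342, 1.524, -0, 1.275, -0.146], TCP at [228.759, -472.561, 226.741] pointing down, gripper open.
Joint ranges: [-2.53, 2.53], [-0.77, 2.02], [0.04, 2.7], [-1, 4.14], [0.28, 2.66], [-3.11, 3.11]. Speed limits (rad/s): [2.57, 2.57, 3.14, 3.14, 3.14, 3.14].

### API

Orientations are given as [roll, pitch, yaw] about the fixed x, y, z axes, in that order (R = Rz(yaw) Ry(pitch) Rx(roll)).
In Python, from plant import get_obs, capture, camera_model, close_job, search_frame, regions_of, pinpoint gives the robot as it stands. The module is installed in compiled form; this text tells all that it offers.
- The arm moves only by the shell command python3 -m pendant 'ROWS'. ROWS is JSON, one flat list of numbers, 7 for each row, row after row: the shift along the tool's x, y, z in units of 30 mm (1.0 is 30 mm), then the turn, a rotation vector about the tool's x, y, z in units of 4 degrees (1.0 is 4 degrees), then the closure, from -1 (fully open) to 1 (shut), so that 0 is half open. In form: [dx, dy, dz, wx, wy, wz, gripper, dx, dy, dz, wx, wy, wz, gripper, ...]. A call has 1 to 12 rows; each row shifts and turns the commanded pose from where the row before left it, along the tool's axes as they then stand; what a row does not reach is not made up. A row lasts 1/10 s, in which the tool goes at most 50 mm and 8.59 degrees, less where a joint would pass 70% of its speed; a pose out of reach is approached as far as the arm can. A call with a number of a shift or a turn outside -1 to 1 is refused whole. A call with a gripper value outside its range is refused whole. The fingers move at their own pace and stop on an object; the grip force is fixed at half the most. Time passes only in rows, so rows that do not move let the fingers close. It gives the time, the measured TCP pose, the force, the opening and the grip force at its end, in the units of the state.
- get_obs(): the state, without advancing time (a new reading comes with each control period).
- capture(name): name is "scene" or "top" or "wrist"; returns the picture (420x560x3 uint8, red, green, blue); there is no depth.
- camera_model(name): a dict with "fov_y" (degrees; the focal length in pixels is half the picture's height over the tangent of half this angle, whatever the lens; pixels are square), "cx", "cy" (the principal point, pixels), "D" ([k1, k2, p1, p2, k3] as OpenCV has them; the pictures are not rectified), "pose" (4x4, takes a point from camera to world coordinates). Camera axes: x right, y up, looking along -z (the intrinsics and any distortion apply to the point x, -y, -z); pixel columns grow to the right and rows downward; lengths in mm; the calibration is good to about 2 mm. A picture is of the moment at which its call begins: read the wrist's pose just before it. camera_model takes no time and is no camera call; for the wrist camera it gives the pose at the moment of the call.
- close_job(): hands the job in; it is judged then, once.
Trained networks look in the newest picture that a camera, given by its name, has taken for a name from the list of things; names that differ only in an ending like _2 or _b are one class to them, and where a whole thing is asked for, a point or a joint stands for the part that bears it (a point fixed in the world has none). Each returns a list of dicts, best first, with "score" (0 to 1); they miss things now and then, are a little off and sometimes report something else, mostly with a low value. They report only what shows in the picture. A call takes as long as a camera call.
- search_frame(camera, thing): "location" ([column, row] in pixels, amid what is visible of it).
- regions_of(camera, thing): "pixels" (420x560 bool, what is visible of it) and "location" ([column, row] in pixels, amid what is visible of it).
- pinpoint(camera, thing): "location" ([column, row] in pixels: a listed point, or the origin of a listed thing).
The state is a dict: "time": time; "joint_positions": joint angles; "dq": joint speeds; "tau": joint torques, N m; "tool_pos": TCP position; "tcp_rot": TCP orientation; "contact_force": force on the tool from outside, world axes, zero at the start; "moment": the same for the moment, N m; "grip_width": finger opening in mm; "finger_force": force on a finger pad.
Only numpy, scipy, OpenCV 4.12 (cv2) and the standard library are available. Lean on these libraries where they do the work, as an engineer would, in place of code of your own. Each camera call takes 0.05 s, during which the arm holds its last target. There are 200 camera calls.

### The job

Pinch the spindle end that sticks up out of the bench card press and turn it until you feel its set-screw flat lying square across the press, facing out of the open side that looks away from the robot. Then slip the steel capstan collar (the ring with the set screw standing out of its side) down over the spindle, with its screw over that flat and its top flush with the spindle's top, and leave the other loose things where they are. Finish holding the collar there in the gripper, so that a colleague can tighten the screw: do not let go.

Things in the scene. Friction and masses are not known exactly. Their poses are not given: they have to be found in the camera images.
- press: Bench card press, fixed to the table. Origin: centre of its underside, below the spindle's axis; z up; its own x points out of the open side that looks away from the robot, y runs from column to column. Grey bed 200 (x) x 250 (y) mm, top at 22 mm; two 18 mm columns at y = +-100 mm; grey crosshead 44 mm (x) by 240 mm (y), top at 150 mm, column nuts up to 166 mm; in its middle a 42 mm round brass nut, top at 156 mm (4 small bolt heads to 157.5 mm).
- spindle_end: Plain steel end of the press's vertical spindle, which turns with the spindle. Origin: on its axis at its top, 215 mm above the table and 59 mm above the brass nut. Round, 16 mm in diameter, with one flat milled 3 mm deep over the top 49 mm, out to the very end, so that it measures 13 mm across flat and back (16 mm elsewhere) and the end is D-shaped; the flat's normal is its own x axis, z up. The topmost 4 mm taper inward by 2 mm. Turned, it neither rises nor sinks.
- spindle_flat (a point): Point in the middle of the flat's width, 15 mm below the spindle's top, 5 mm from the axis; x axis: the flat's outward normal.
- spindle (a joint): Angle of the spindle in the press (rad), counter-clockwise seen from above; 0 when the flat's normal is the press's own x, the wanted direction. It turns either way freely and stays where it is left, against a drag of about 0.05 N m. Pads squeezed on the flat (closing along its normal) pull it nearly square to themselves (within about 0.1 rad).
- collar: Steel capstan collar: ring of 40 mm outer diameter, 30 mm tall, through bore 18 mm (1 mm play all round on the spindle, turns freely on it), about 0.22 kg, standing upright on the table. Origin: centre of its underside, z up along the bore. A dark 9 mm screw stands 8 mm out of its side along its own +x, at half height; four dark 10 mm blind holes lie between, on the diagonals. Grip it across its own y, clear of the screw.
- collar_top (a point): Centre of the collar's upper rim, 30 mm above its origin.
- collar_screw (a point): Outer end of the collar's set screw: 28 mm from the collar's axis along its +x, 15 mm above its origin.
- spacer: Plain steel thrust ring, 48 mm across, 12 mm tall, bore 19 mm, no screw; a bystander; origin: centre of its underside.
- stamp: Wooden hand stamp, 40 mm round foot, 56 mm tall; a bystander; origin: centre of its underside.
- ink_pad: Ink pad, black tray 60 x 90 x 19 mm with a gold-brown pad; a bystander; origin: centre of its underside.
- tommy_bar: Hexagonal steel bar, 160 mm long (its own x), 10 mm across flats, lying flat; a bystander; origin: centre of its underside.
- hex_key: L-shaped hex key lying flat, 6 mm thick: a 90 mm leg along its own x from -30 to +60 mm and a 25 mm leg along +y at x = -30 mm; origin on the long leg's axis, on the table; a bystander.
- glue: White glue bottle, 42 mm across, 105 mm tall; a bystander; origin: centre of its underside.
- mug: Mug, 80 mm across, 90 mm tall, handle on its own +y side; a bystander; origin: centre of its underside.

How it is judged (in metres and radians):
On the way:
1. With the collar still off, the fingers pinch the spindle with its flat facing out of the press's far open side, within 0.17 rad (value of joint spindle between -0.17 and 0.17 rad and contact force between the fingers and spindle_end above 2 N and horizontal distance between collar and spindle_end above 0.06 m), for 0.2 s.
At the end, for the whole second after the job is handed in: Flat facing the far open side within 0.2 rad; collar on the spindle (axes within 3 mm, tilt under 0.12 rad), still, screw end within 5.5 mm sideways of the flat's middle line, top within 4 mm of the spindle's top, gripped by the fingers with over 3 N and clear of the nut (value of joint spindle between -0.2 and 0.2 rad and y of collar_screw in the frame of spindle_flat between -0.0055 and 0.0055 m and x of collar_screw in the frame of spindle_flat above 0.015 m and z of collar_top in the frame of spindle_end between -0.004 and 0.004 m and horizontal distance between collar_top and spindle_end below 0.003 m and angle between collar's own z axis and vertical below 0.12 rad and contact force between the fingers and collar above 3 N and linear speed of collar below 0.02 m/s); the arm keeps its last pose, push and grip.
It fails at once if a loose thing other than the collar is pushed more than 25 mm (distance of any of spacer, stamp, ink_pad, tommy_bar, hex_key, glue, mug from where it was at the start of the episode above 0.025 m).
It also fails if it takes over 70 s, if anything falls off the work surface, if the arm or the gripper's body presses on something with over 40 N, if the wrist force passes 120 N, or if a joint passes its speed limit or range.

## Working session

There is one attempt and no reset: what is moved stays moved. The work goes in short steps, Python scripts to look and compute and a shell command to move; the robot and the scene stay as the last step left them, time stands still between calls to the robot, and variables do not carry over. Pictures are saved under pics/ and viewed, at most 10 in all, crops included, and the job is handed in when it is done.

```bash
mkdir -p pics
cat > h.py <<'E'
import numpy as np,cv2
from plant import *
def K(m):
    f=210/np.tan(np.radians(m['fov_y'])/2)
    return np.array([[f,0,m['cx']],[0,f,m['cy']],[0,0,1.]])
def ray(m,px):
    p=cv2.undistortPoints(np.array([[px]],float),K(m),np.array(m['D'],float))[0,0]
    T=np.array(m['pose']); return T[:3,3],T[:3,:3]@np.array([p[0],-p[1],-1])
def at_z(m,px,z):
    o,d=ray(m,px); return o+d*(z-o[2])/d[2]
def proj(m,P):
    T=np.array(m['pose']); q=(np.atleast_2d(P)-T[:3,3])@T[:3,:3]; q=q*[1,-1,-1]
    return cv2.projectPoints(q,np.zeros(3),np.zeros(3),K(m),np.array(m['D'],float))[0][:,0]
def tri(ms,pxs):
    A=np.zeros((3,3));b=np.zeros(3)
    for m,p in zip(ms,pxs):
        o,d=ray(m,p);d=d/np.linalg.norm(d);M=np.eye(3)-np.outer(d,d);A+=M;b+=M@o
    return np.linalg.solve(A,b)
def save(n,im): cv2.imwrite('pics/'+n,np.ascontiguousarray(im[:,:,::-1]))
E
python3 - <<'E'
from h import *
ims={}
for c in ['top','scene','wrist']: ims[c]=capture(c)
save('a.png',cv2.resize(np.hstack([ims['top'],ims['scene']]),(800,300)))
save('top.png',ims['top'])
save('scene.png',ims['scene'])
zs={'press':0,'spindle_end':215,'spindle_flat':200,'collar':0,'collar_top':30,'collar_screw':15}
M={c:camera_model(c) for c in ['top','scene']}
for c in M: print(c,np.round(np.array(M[c]['pose'])[:3],2).tolist(),M[c]['fov_y'])
for t,z in zs.items():
    L=[]
    for c in M:
        r=pinpoint(c,t)
        for k in r[:2]: print(t,c,np.round(k['location'],1),round(k['score'],2),at_z(M[c],k['location'],z).round(1))
        if r:L.append((M[c],r[0]['location']))
    if len(L)==2: print('  tri',tri(*zip(*L)).round(1))
for t,z in {'spacer':6,'stamp':28,'ink_pad':10,'tommy_bar':5,'hex_key':3,'glue':50,'mug':45}.items():
    for k in search_frame('top',t)[:1]: print(t,np.round(k['location']),round(k['score'],2),at_z(M['top'],k['location'],z).round())
print(get_obs())
E
```

```text
top [[0.01, 0.99, -0.15, 425.36], [-1.0, 0.0, -0.02, 15.21], [-0.02, 0.15, 0.99, 1186.2]] 55.094142902654866
scene [[0.89, -0.24, 0.4, 981.91], [0.46, 0.49, -0.74, -714.27], [-0.02, 0.84, 0.54, 686.95]] 54.6673903652168
press top [266.9 211.3] 0.57 [577.6  83.3   0. ]
press scene [285.2 241.3] 0.79 [566.5  80.9   0. ]
  tri [572.7  80.2   3.8]
spindle_end top [260.5 202.5] 0.39 [571.6  86.9 215. ]
spindle_end scene [174.9 362.5] 0.7 [ 684.4 -472.8  215. ]
spindle_end scene [293.8 174.2] 0.53 [592.5  82.7 215. ]
  tri [ 522.4  -71.7 -177.6]
spindle_flat top [256.4 198.1] 0.54 [584.9  98.4 200. ]
spindle_flat scene [290.8 175.6] 0.45 [576.6  98.  200. ]
  tri [581.4  96.2 202.8]
collar top [368.2 254.2] 0.65 [ 453.1 -212.5    0. ]
collar top [257.6 201.7] 0.57 [606.4 111.5   0. ]
collar scene [186.  296.1] 0.86 [ 453.  -209.3    0. ]
  tri [ 453.8 -211.4    2.1]
collar_top top [371.1 255.3] 0.48 [ 449.4 -214.8   30. ]
collar_top top [421.5 172.6] 0.39 [ 688.7 -366.7   30. ]
collar_top scene [179.6 291.1] 0.86 [ 452.9 -225.2   30. ]
  tri [ 448.  -217.9   21.7]
collar_screw top [375.2 2
[... 364 characters left out ...]
 -384.   45.]
{'time': 1.1, 'joint_positions': array([-1.26600897e+00,  3.42013481e-01,  1.52410236e+00, -6.37066748e-06,
        1.27538820e+00, -1.46005229e-01]), 'dq': array([-0.00018353,  0.00133945, -0.0006306 ,  0.00067127,  0.000118  ,
       -0.00035168]), 'tau': array([ 2.78908701e-04, -4.31144464e+01, -2.44482493e+01,  7.17452914e-02,
        4.82453092e-02, -1.90750336e-05]), 'tool_pos': array([ 228.75378321, -472.56649867,  226.73268056]), 'tcp_rot': array([3.14150587e+00, 1.89216374e-05, 4.50794437e-01]), 'contact_force': array([-0.36299496, -0.77916378,  0.03080043]), 'moment': array([-0.04390423,  0.01173641, -0.01662188]), 'finger_force': 0.0, 'grip_width': 91.16341373672365}
```

View pics/top.png

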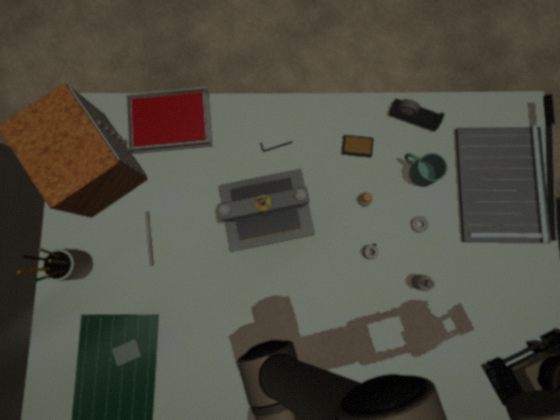

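View pics/scene.png

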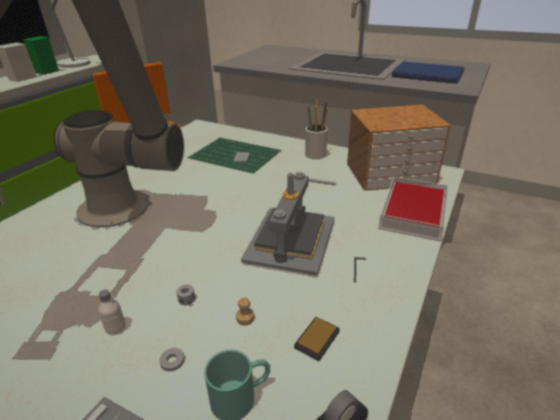

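The top view shows the press at about (265,205), yawed roughly +0.19 rad, with its nuts at (223,211) and (302,196). The collar is at (371,252) with its screw pointing up and right. The scene view agrees: the press is near (290,215) and the collar at (186,294). Next I'll get the wrist camera offset and the shift to go above the press.

```bash
cat >> h.py <<'E'
def R(rpy):
    from scipy.spatial.transform import Rotation as Q
    return Q.from_euler('xyz',rpy).as_matrix()
def go(xyz,yaw=None):
    from scipy.spatial.transform import Rotation as Q
    o=get_obs(); r=R(o['tcp_rot']); d=r.T@(np.array(xyz)-o['tool_pos'])/30
    print('t',round(o['time'],1),'tcp',o['tool_pos'].round(1),o['tcp_rot'].round(4),'shift units (current axes)',d.round(2))
    if yaw is not None:
        w=Q.from_matrix(r.T@R([np.pi,0,yaw])).as_rotvec(degrees=True)/4
        r2=R([np.pi,0,yaw]); print('turn units',w.round(2),'shift if turned first',(r2.T@(np.array(xyz)-o['tool_pos'])/30).round(2))
E
python3 - <<'E'
from h import *
m=camera_model('wrist');o=get_obs();T=np.array(m['pose']);r=R(o['tcp_rot'])
print('cam in tool',(r.T@(T[:3,3]-o['tool_pos'])).round(1),'cam look in tool',(r.T@-T[:3,2]).round(2),m['fov_y'],m['cx'],m['cy'])
mt=camera_model('top')
a=at_z(mt,(223,211),166);b=at_z(mt,(302,196),166);print(a,b,(a+b)/2,np.arctan2(-(a-b)[0],(a-b)[1]))
go([545,60,330],0.19+np.pi/2)
E
```

```text
cam in tool [  82.9   -0.4 -158. ] cam look in tool [-0.31 -0.    0.95] 61.17879881326596 284.5249823713041 211.85523517487755
[556.69115272 186.31410602 166.        ] [596.15776853 -15.90701792 166.        ] [576.42446062  85.20354405 166.        ] 0.19274284826518323
t 1.1 tcp [ 228.8 -472.6  226.7] [3.1415 0.     0.4508] shift units (current axes) [ 17.22 -11.39  -3.44]
turn units [  0.     0.   -18.76] shift if turned first [15.44 13.7  -3.44]
```

```bash
python3 -m pendant '[0.5,-0.3,-0.5,0,0,0,-1, 1,-0.63,-0.5,0,0,-1,-1]' | tail -3
python3 - <<'E'
from h import *
go([577,86,300],0.193+np.pi/2)
E
```

```text
contact_force: [1.2, -0.1, 0.2]
grip_width: 91.7
finger_force: 0.0
t 1.3 tcp [ 256.9 -428.   257.2] [-3.1412e+00  1.0000e-04  5.1880e-01] shift units (current axes) [17.76 -9.59 -1.42]
turn units [-1.000e-02 -0.000e+00 -1.783e+01] shift if turned first [14.77 13.76 -1.43]
```

```bash
python3 -m pendant '[1,-0.54,-0.1,0,0,0,-1, 1,-0.54,-0.1,0,0,0,-1, 1,-0.54,-0.1,0,0,0,-1, 1,-0.54,-0.1,0,0,0,-1, 1,-0.54,-0.1,0,0,0,-1, 1,-0.54,-0.1,0,0,0,-1, 1,-0.54,-0.1,0,0,0,-1, 1,-0.54,-0.1,0,0,0,-1, 1,-0.54,-0.1,0,0,0,-1, 1,-0.54,-0.1,0,0,0,-1, 1,-0.54,-0.1,0,0,0,-1, 1,-0.54,-0.1,0,0,0,-1]' | tail -3; python3 -m pendant '[1,-0.54,-0.1,0,0,0,-1, 1,-0.54,-0.1,0,0,0,-1, 1,-0.54,-0.1,0,0,0,-1, 1,-0.54,0,0,0,0,-1, 1,-0.54,0,0,0,0,-1, 0.76,-0.5,0,0,0,0,-1, 0,0,0,0,0,-1,-1, 0,0,0,0,0,-1,-1, 0,0,0,0,0,-1,-1, 0,0,0,0,0,-1,-1, 0,0,0,0,0,-1,-1, 0,0,0,0,0,-1,-1]' | tail -3;  python3 -m pendant '[0,0,0,0,0,-1,-1, 0,0,0,0,0,-1,-1, 0,0,0,0,0,-1,-1, 0,0,0,0,0,-1,-1, 0,0,0,0,0,-1,-1, 0,0,0,0,0,-1,-1, 0,0,0,0,0,-1,-1, 0,0,0,0,0,-1,-1, 0,0,0,0,0,-1,-1, 0,0,0,0,0,-1,-1, 0,0,0,0,0,-1,-1, 0,0,0,0,0,-0.8,-1]' | tail -3;  python3 - <<'E'
from h import *
go([577,86,300],0.193+np.pi/2)
im=capture('wrist');m=camera_model('wrist');save('w1.png',cv2.resize(im,(800,600)))
for t,z in {'spindle_end':215,'spindle_flat':200}.items():
    for k in pinpoint('wrist',t)[:2]: print(t,np.round(k['location'],1),round(k['score'],2),at_z(m,k['location'],z).round(1))
print(proj(m,[[577,86,215],[577,86,156]]))
E
```

```text
contact_force: [0.0, 0.4, -0.2]
grip_width: 91.8
finger_force: 0.0
contact_force: [0.8, 1.0, 0.0]
grip_width: 92.2
finger_force: 0.0
contact_force: [0.2, -0.3, -0.2]
grip_width: 91.8
finger_force: 0.0
t 4.9 tcp [574.3  90.  302.8] [ 3.1408e+00 -1.0000e-04  1.7664e+00] shift units (current axes) [-0.15  0.06  0.09]
turn units [ 0.01 -0.    0.04] shift if turned first [-0.15  0.06  0.09]
spindle_end [292.2 226.1] 0.61 [580.8  84.9 215. ]
spindle_flat [291.4 208.7] 0.79 [578.8  93.4 200. ]
[[287.37790586 223.77998977]
 [286.86114003 201.52110286]]
```

View pics/w1.png

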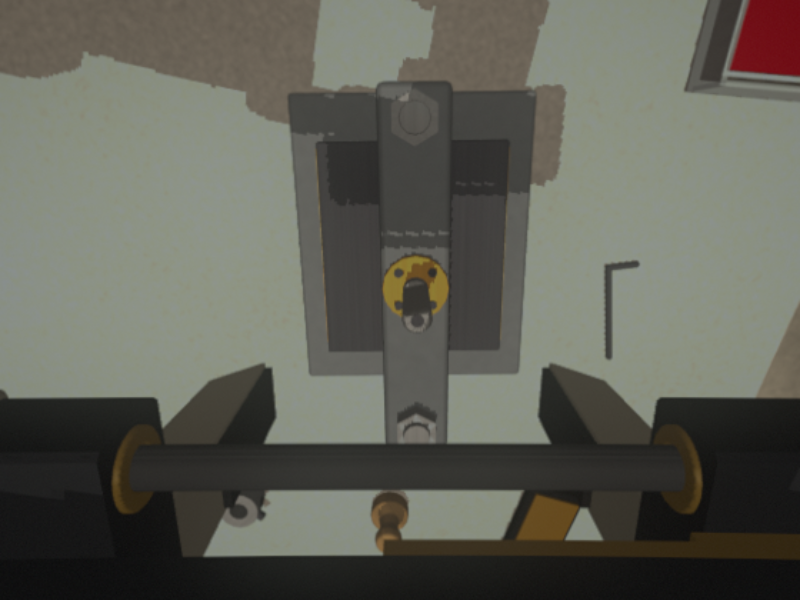

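The wrist view shows the press upright in the picture, with its open far side to the right. The spindle top is at about (416,318) and the brass nut at (416,287). I'll zoom in on the spindle end to see the flat.

Run:
```python
from h import *
im=capture('wrist');m=camera_model('wrist')
c=im[170:245,250:335];c=cv2.resize(c,(680,600),interpolation=cv2.INTER_CUBIC).astype(float)
save('w2.png',np.clip(c*1.8,0,255).astype(np.uint8))
# columns of crosshead: nut hexes
for p in [(415*.7,117*.7),(416*.7,433*.7)]: print(at_z(m,p,166).round(1))
print(at_z(m,(416*.7,287*.7),156).round(1))
```

```text
[560.7 183.8 166. ]
[599.9  -8.8 166. ]
[580.9  87.1 156. ]
```

View pics/w2.png

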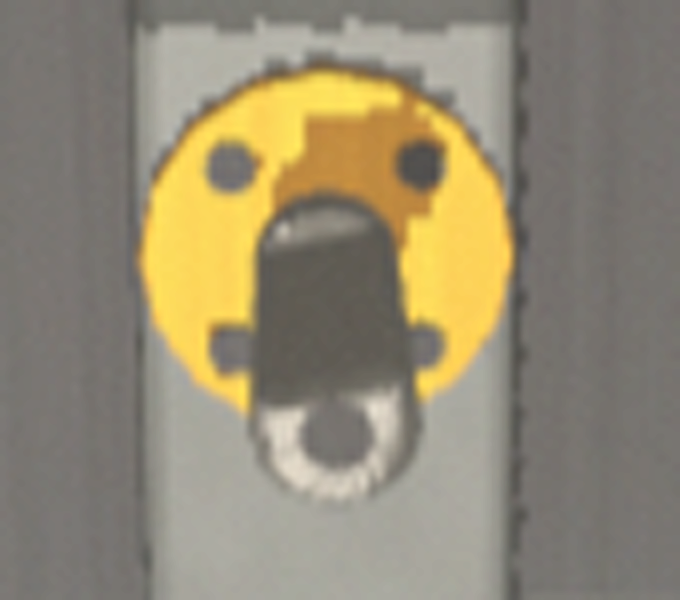

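The flat faces up in the picture (press +y) and leans slightly to the left, so the spindle angle is about +1.7 rad. I'll turn the tool to yaw 3.49, pinch there, then turn back by 1.72 rad.

```bash
python3 - <<'E'
from h import *
m=camera_model('wrist');print(at_z(m,(292,224),215))
# normal direction: two ends of flat's ledge/top edges (crop px /8)
f=lambda x,y,z:at_z(m,(250+x/8-.5,170+y/8-.5),z)
for a,b,z in [((258,405),(398,385),211),((258,252),(390,228),166)]:
    d=f(*b,z)-f(*a,z);print(d,'normal angle rel press',np.arctan2(d[1],d[0])+np.pi/2-.197)
E
python3 -m pendant '[0,0,0,0,0,-1,-1, 0,0,0,0,0,-1,-1, 0,0,0,0,0,-1,-1, 0,0,0,0,0,-1,-1, 0,0,0,0,0,-1,-1, 0,0,0,0,0,-1,-1, 0,0,0,0,0,-1,-1, 0,0,0,0,0,-1,-1, 0,0,0,0,0,-1,-1, 0,0,0,0,0,-1,-1, 0,0,0,0,0,-1,-1, 0,0,0,0,0,-1,-1]' | tail -3;python3 -m pendant '[0,0,0,0,0,-1,-1, 0,0,0,0,0,-1,-1, 0,0,0,0,0,-1,-1, 0,0,0,0,0,-1,-1, 0,0,0,0,0,-1,-1, 0,0,0,0,0,-1,-1, 0,0,0,0,0,-1,-1, 0,0,0,0,0,-1,-1, 0,0,0,0,0,-1,-1, 0,0,0,0,0,-1,-1, 0,0,0,0,0,-1,-1, 0,0,0,0,0,-1,-1]' | tail -3
python3 - <<'E'
from h import *
im=capture('wrist');m=camera_model('wrist');save('w3.png',im)
go([579.5,86,185],3.49)
for t,z in {'spindle_end':215,'spindle_flat':200}.items():
    for k in pinpoint('wrist',t)[:2]: print(t,np.round(k['location'],1),round(k['score'],2),at_z(m,k['location'],z).round(1))
c=im[150:260,220:350];save('w3.png',np.clip(cv2.resize(c,(709,600),interpolation=cv2.INTER_CUBIC)*1.7,0,255).astype(np.uint8))
E
```

```text
[580.54320569  86.26148984 215.        ]
[12.35836227  4.40186576  0.        ] normal angle rel press 1.71597068647096
[13.41264013  5.34088049  0.        ] normal angle rel press 1.7527479059845716
contact_force: [0.9, 0.1, -0.2]
grip_width: 91.7
finger_force: 0.0
contact_force: [-0.5, -0.9, 0.1]
grip_width: 91.6
finger_force: 0.0
t 7.5 tcp [574.7  89.4 302. ] [-3.1416e+00  1.0000e-04 -2.8393e+00] shift units (current axes) [-0.12 -0.16  3.9 ]
turn units [-0.    0.   -0.66] shift if turned first [-0.11 -0.16  3.9 ]
spindle_end [279.8 226.8] 0.78 [581.9  88.6 215. ]
spindle_end [ 50.  126.8] 0.2 [559.8 -77.8 215. ]
spindle_flat [284.8 215.1] 0.69 [576.9  90.9 200. ]
```

View pics/w3.png

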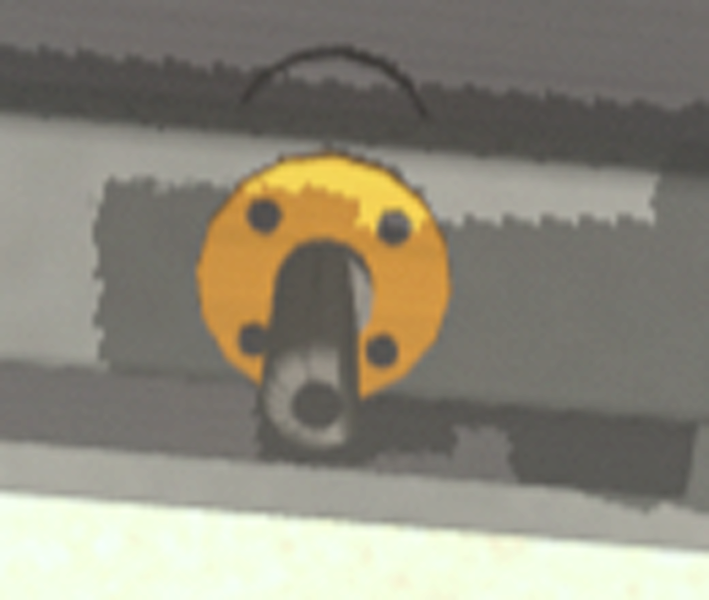

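The flat now faces right in the tool's view, along its closing line, which agrees with the estimate. I'll descend and pinch.

```bash
python3 -m pendant '[-0.16,-0.14,0,0,0,-0.75,-1, 0,0,0.8,0,0,0,-1, 0,0,0.8,0,0,0,-1, 0,0,0.8,0,0,0,-1, 0,0,0.8,0,0,0,-1, 0,0,0.87,0,0,0,-1, 0,0,0,0,0,0,0]'; python3 -m pendant '[0,0,0,0,0,0,1, 0,0,0,0,0,0,1, 0,0,0,0,0,0,1, 0,0,0,0,0,0,1, 0,0,0,0,0,0,1, 0,0,0,0,0,0,1, 0,0,0,0,0,0,1, 0,0,0,0,0,0,1]'
```

```text
time: 8.35
tool_pos: [578.5, 86.5, 176.3]
tcp_rot: [3.139, -0.007, -2.794]
contact_force: [0.2, 0.1, 0.2]
grip_width: 87.6
finger_force: 0.0
time: 9.15
tool_pos: [580.7, 86.5, 179.6]
tcp_rot: [-3.142, -0.0, -2.792]
contact_force: [0.3, 0.2, -0.5]
grip_width: 24.4
finger_force: 0.0
```

```bash
python3 -m pendant '[0,0,0,0,0,0,1, 0,0,0,0,0,0,1, 0,0,0,0,0,0,1, 0,0,0,0,0,0,1, 0,0,0,0,0,0,1]'
```

```text
time: 9.65
tool_pos: [581.3, 84.8, 179.6]
tcp_rot: [-3.139, 0.0, -2.793]
contact_force: [1.2, -5.1, -1.1]
grip_width: 12.4
finger_force: 30.0
```

Width 12.4 mm, so the pads are on the flat. I'll ease the side force and turn by 98.7° (24.7 units).

```bash
python3 -m pendant '[0,-0.07,0,0,0,0,1, 0,0,0,0,0,0.5,1, 0,0,0,0,0,1,1, 0,0,0,0,0,1,1, 0,0,0,0,0,1,1, 0,0,0,0,0,1,1, 0,0,0,0,0,1,1, 0,0,0,0,0,1,1, 0,0,0,0,0,1,1, 0,0,0,0,0,1,1, 0,0,0,0,0,1,1, 0,0,0,0,0,1,1]';python3 -m pendant '[0,0,0,0,0,1,1, 0,0,0,0,0,1,1, 0,0,0,0,0,1,1, 0,0,0,0,0,1,1, 0,0,0,0,0,1,1, 0,0,0,0,0,1,1, 0,0,0,0,0,1,1, 0,0,0,0,0,1,1, 0,0,0,0,0,1,1, 0,0,0,0,0,1,1, 0,0,0,0,0,1,1, 0,0,0,0,0,1,1]';python3 -m pendant '[0,0,0,0,0,1,1, 0,0,0,0,0,1,1, 0,0,0,0,0,0.2,1, 0,0,0,0,0,0,1, 0,0,0,0,0,0,1, 0,0,0,0,0,0,1]'; python3 -c "
from h import *
print(get_obs());go([581,86,180],1.768)"
```

```text
time: 10.85
tool_pos: [580.4, 84.6, 179.5]
tcp_rot: [-3.141, -0.002, 2.756]
contact_force: [-4.8, 0.4, 2.2]
grip_width: 12.6
finger_force: 30.0
time: 12.05
tool_pos: [579.5, 85.3, 179.6]
tcp_rot: [-3.138, -0.002, 1.918]
contact_force: [-6.9, 1.8, 3.1]
grip_width: 13.0
finger_force: 30.0
time: 12.65
tool_pos: [579.4, 85.4, 179.5]
tcp_rot: [-3.137, -0.002, 1.767]
contact_force: [-8.0, 2.5, 4.0]
grip_width: 12.8
finger_force: 30.0
{'time': 12.65, 'joint_positions': array([ 1.49248559e-02,  4.93790666e-01,  1.41872817e+00,  1.25926334e-03,
        1.23356899e+00, -1.82089158e-01]), 'dq': array([ 0.00022915, -0.00121969, -0.0007768 , -0.00080727, -0.00017727,
       -0.00096209]), 'tau': array([-2.10356958e+00, -4.79193592e+01, -2.59929818e+01, -6.00052401e-01,
       -2.10593708e+00,  3.69644165e-02]), 'tool_pos': array([579.35034819,  85.43390157, 179.53381023]), 'tcp_rot': array([-3.13738640e+00, -1.98088452e-03,  1.76738685e+00]), 'contact_force': array([-7.98175418,  2.45868259,  3.9775085 ]), 'moment': array([0.32515856, 0.99257426, 0.06042665]), 'finger_force': 30.01150613423963, 'grip_width': 12.805399894092186}
t 12.7 tcp [579.4  85.4 179.5] [-3.1374e+00 -2.0000e-03  1.7674e+00] shift units (current axes) [ 0.01  0.06 -0.02]
turn units [-0.06 -0.03 -0.01] shift if turned first [ 0.01  0.06 -0.02]
```

The spindle is turned. Combining the two pinches puts its axis at about (580.8, 86.2), and the cameras agree. I'll unload the side force, release, rise and check.

```bash
python3 -m pendant '[0,-0.06,0,0,0,0,1, 0,0,0,0,0,0,1, 0,0,0,0,0,0,-1, 0,0,0,0,0,0,-1, 0,0,0,0,0,0,-1, 0,0,0,0,0,0,-1, 0,0,0,0,0,0,-1, 0,0,0,0,0,0,-1, 0,0,0,0,0,0,-1, 0,0,0,0,0,0,-1]';python3 -m pendant '[0,0,-1,0,0,0,-1, 0,0,-1,0,0,0,-1, 0,0,-1,0,0,0,-1, 0,0,-1,0,0,0,-1, 0,0,-0.5,0,0,0,-1, 0,0,0,0,0,0,-1, 0,0,0,0,0,0,-1]'
python3 - <<'E'
from h import *
im=capture('wrist');m=camera_model('wrist')
c=im[150:260,220:350];save('w4.png',np.clip(cv2.resize(c,(709,600),interpolation=cv2.INTER_CUBIC)*1.7,0,255).astype(np.uint8))
print(proj(m,[580.8,86.2,215]))
capture('top')
for t,z in {'spindle_end':215,'spindle_flat':200}.items():
    for k in pinpoint('wrist',t)[:1]: print(t,np.round(k['location'],1),round(k['score'],2),at_z(m,k['location'],z).round(1))
E
```

```text
time: 13.65
tool_pos: [579.7, 84.1, 179.6]
tcp_rot: [3.142, 0.0, 1.767]
contact_force: [0.8, 0.2, 0.0]
grip_width: 72.0
finger_force: 0.0
time: 14.35
tool_pos: [579.4, 84.2, 313.9]
tcp_rot: [-3.141, -0.0, 1.767]
contact_force: [-0.5, -0.8, 0.3]
grip_width: 91.9
finger_force: 0.0
[[287.88204177 211.53336624]]
spindle_end [288.6 212.5] 0.78 [581.5  85.6 215. ]
spindle_flat [293.9 205.1] 0.63 [585.5  87.7 200. ]
```

View pics/w4.png

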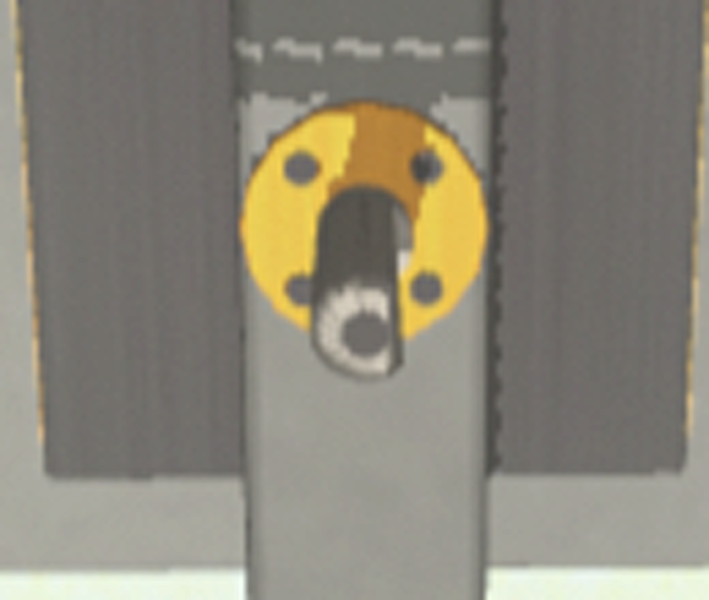

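The flat now faces right, out of the far side, and the spindle sits where I computed it. Next I'll move over the collar with yaw near 2.64.

```bash
python3 -m pendant '[-0.89,-0.61,0,0,0,0,-1, -0.89,-0.61,0,0,0,0,-1, -0.89,-0.61,0,0,0,0,-1, -0.89,-0.61,0,0,0,0,-1, -0.89,-0.61,0,0,0,0,-1, -0.89,-0.61,0,0,0,0,-1, -0.89,-0.61,0,0,0,0,-1, -0.89,-0.61,0,0,0,0,-1, -0.89,-0.61,0,0,0,0,-1, -0.89,-0.61,0,0,0,0,-1]'|head -2; python3 -m pendant '[0,0,0.5,0,0,-1,-1, 0,0,0.5,0,0,-1,-1, 0,0,0.5,0,0,-1,-1, 0,0,0.5,0,0,-1,-1, 0,0,0.5,0,0,-1,-1, 0,0,0.5,0,0,-1,-1, 0,0,0.5,0,0,-1,-1, 0,0,0.5,0,0,-1,-1, 0,0,0.5,0,0,-1,-1, 0,0,0.5,0,0,-1,-1, 0,0,0.5,0,0,-1,-1, 0,0,0,0,0,-1,-1]'|head -4; python3 -m pendant '[0,0,0,0,0,0,-1,0,0,0,0,0,0,-1]'|head -3
python3 - <<'E'
from h import *
im=capture('wrist');m=camera_model('wrist');save('w5.png',cv2.resize(im,(800,600)))
for t,z in {'collar':0,'collar_top':30,'collar_screw':15}.items():
    for k in pinpoint('wrist',t)[:1]: print(t,np.round(k['location'],1),round(k['score'],2),at_z(m,k['location'],z).round(1))
E
```

```text
time: 15.55
tool_pos: [451.3, -214.4, 314.0]
time: 16.75
tool_pos: [450.7, -212.4, 147.0]
tcp_rot: [3.141, -0.005, 2.607]
contact_force: [1.0, -0.3, 0.0]
time: 16.95
tool_pos: [452.1, -213.3, 149.5]
tcp_rot: [-3.142, -0.0, 2.603]
collar [287.9 205.8] 0.66 [ 461.7 -215.4    0. ]
collar_top [287.2 211. ] 0.93 [ 457.3 -213.8   30. ]
collar_screw [283.2 239.9] 0.67 [ 482.8 -232.9   15. ]
```

View pics/w5.png

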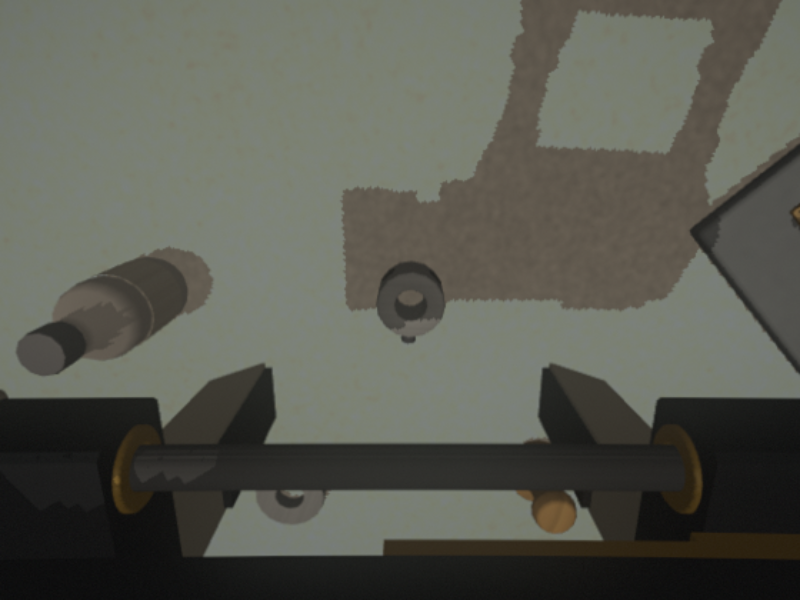

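The wrist view shows the collar top at (411,300) with its screw just below at (408,339). The glue bottle is well to the left, and the spacer and stamp are lower down. I'll compute the centre and screw direction next.

Run:
```python
from h import *
m=camera_model('wrist')
r=regions_of('wrist','collar')[0];print(r['score'],r['pixels'].sum())
P=np.argwhere(r['pixels'])[:,::-1]
s=np.array([408.5*.7-.5,339*.7-.5]);c=at_z(m,(411*.7-.5,300*.7-.5),30);sp=at_z(m,s,15);c2=at_z(m,(287.2,211),30)
for a in (c,c2):
  for b in (sp,at_z(m,(283.2,239.9),15)):
    d=b-a;print(a.round(1),b.round(1),np.hypot(*d[:2]),np.arctan2(d[1],d[0]))
# fit pose: silhouette of cylinder+screw vs mask
from scipy.optimize import minimize
def mask(p):
    x,y,t=p;th=np.linspace(0,2*np.pi,60);im=np.zeros((420*4,560*4),np.uint8)
    cy=np.array([[x+20*np.cos(a),y+20*np.sin(a),z] for z in (0,30) for a in th])
    u=np.array([np.cos(t),np.sin(t)]);v=np.array([-u[1],u[0]])
    sc=np.array([[*(np.array([x,y])+u*q+v*4.5*np.cos(a)),15+4.5*np.sin(a)] for q in (15,28) for a in th])
    for S in (cy,sc):
        h=cv2.convexHull((proj(m,S)*4+2).astype(np.int32));cv2.fillConvexPoly(im,h,1)
    return cv2.resize(im.astype(np.float32),(560,420),interpolation=cv2.INTER_AREA)
f=lambda p:np.abs(mask(p)-r['pixels']).sum()
best=min((minimize(f,[458,-214,t],method='Nelder-Mead',options=dict(initial_simplex=[[456,-214,t],[460,-214,t],[458,-210,t],[458,-216,t+.3]])) for t in (-.7,-.5,-.3)),key=lambda b:b.fun)
print(best.x,best.fun)
go([*best.x[:2],5],best.x[2]+np.pi)
```

```text
0.72 1913
[ 456.3 -213.2   30. ] [ 481.4 -229.7   15. ] 30.04957271354315 -0.5828902445478757
[ 456.3 -213.2   30. ] [ 483.  -232.9   15. ] 33.14556795304845 -0.6389610769778236
[ 457.5 -213.8   30. ] [ 481.4 -229.7   15. ] 28.76153907979141 -0.5850490009441406
[ 457.5 -213.8   30. ] [ 483.  -232.9   15. ] 31.86325370900295 -0.6431721649624148
[ 459.32266756 -214.8893245    -0.59206368] 252.5625
t 17.2 tcp [ 452.2 -213.4  149.9] [-3.1415e+00  6.0000e-04  2.6039e+00] shift units (current axes) [-0.23  0.08  4.83]
turn units [-0.    0.01  0.78] shift if turned first [-0.22  0.09  4.83]
```

```bash
python3 -m pendant '[-0.16,0.08,0,0,0,0.75,-1, 0,0,0.9,0,0,0,-1, 0,0,0.9,0,0,0,-1, 0,0,0.9,0,0,0,-1, 0,0,0.9,0,0,0,-1, 0,0,0.8,0,0,0,-1, 0,0,0.4,0,0,0,-1, 0,0,0,0,0,0,-1, 0,0,0,0,0,0,1, 0,0,0,0,0,0,1, 0,0,0,0,0,0,1, 0,0,0,0,0,0,1]';python3 -m pendant '[0,0,0,0,0,0,1, 0,0,0,0,0,0,1, 0,0,0,0,0,0,1, 0,0,0,0,0,0,1, 0,0,0,0,0,0,1, 0,0,0,0,0,0,1]'
```

```text
time: 18.4
tool_pos: [457.9, -214.0, 6.4]
tcp_rot: [-3.142, 0.002, 2.552]
contact_force: [0.6, -0.1, -0.4]
grip_width: 64.3
finger_force: 0.0
time: 19.0
tool_pos: [457.5, -213.8, 5.7]
tcp_rot: [-3.142, 0.0, 2.552]
contact_force: [0.3, -0.3, 2.1]
grip_width: 39.6
finger_force: 30.0
```

The grip is good at 39.6 mm. I'll lift, carry to just above the spindle and look.

```bash
python3 -m pendant '[0,0,-0.4,0,0,0,1, 0,0,-0.9,0,0,0,1, 0,0,-1,0,0,0,1, 0,0,-1,0,0,0,1, 0,0,-1,0,0,0,1, 0,0,-1,0,0,0,1, 0,0,-1,0,0,0,1, 0,0,-1,0,0,0,1, 0,0,-0.7,0,0,0,1, 0,0,-0.3,0,0,0,1, 0,0.3,0,0,0,0,1, 0,0.6,0,0,0,0,1]' | head -3;python3 -m pendant '[0.2,0.9,0,0,0,0,1, 0.2,0.9,0,0,0,0,1, 0.2,0.9,0,0,0,0,1, 0.25,0.9,0,0,0,0,1, 0.25,0.9,0,0,0,0,1, 0.25,0.9,0,0,0,0,1, 0.25,0.9,0,0,0,0,1, 0.25,0.9,0,0,0,0,1, 0.2,0.9,0,0,0,0,1, 0.1,0.8,0,0,0,0,1, 0,0.5,0,0,0,0,1, 0,0.3,0,0,0,0,1]'|head -3;python3 -m pendant '[0,0,0,0,0,-1,1, 0,0,0,0,0,-1,1, 0,0,0,0,0,-1,1, 0,0,0,0,0,-1,1, 0,0,0,0,0,-1,1, 0,0,0,0,0,-1,1, 0,0,0,0,0,-1,1, 0,0,0,0,0,-1,1, 0,0,0,0,0,-1,1, 0,0,0,0,0,-1,1, 0,0,0,0,0,-1,1, 0,0,0,0,0,-0.27,1]'
python3 - <<'E'
from h import *
im=capture('wrist');m=camera_model('wrist');save('w6.png',np.clip(cv2.resize(im,(800,600))*1.5,0,255).astype(np.uint8))
for t,z in {'collar_top':get_obs()['tool_pos'][2]+24.3,'collar_screw':get_obs()['tool_pos'][2]+9.3,'spindle_end':215}.items():
    for k in pinpoint('wrist',t)[:1]: print(t,np.round(k['location'],1),round(k['score'],2),at_z(m,k['location'],z).round(1))
go([580.8,86.2,250],.197+np.pi)
E
```

```text
time: 20.2
tool_pos: [472.0, -191.1, 253.6]
tcp_rot: [-3.141, -0.002, 2.55]
time: 21.4
tool_pos: [580.6, 87.7, 253.1]
tcp_rot: [-3.14, -0.002, 2.553]
time: 22.6
tool_pos: [580.4, 85.8, 254.0]
tcp_rot: [-3.141, -0.001, -2.944]
contact_force: [-0.1, -0.0, -2.6]
grip_width: 39.7
finger_force: 30.0
collar_top [284.9 302.2] 0.94 [580.5  86.6 278.4]
spindle_end [286.2 244.2] 0.94 [580.2  87.4 215. ]
t 22.8 tcp [580.6  86.2 254.4] [-3.1415e+00 -4.0000e-04 -2.9460e+00] shift units (current axes) [-0.01 -0.    0.15]
turn units [-0.   -0.01 -0.02] shift if turned first [-0.01 -0.    0.15]
```

View pics/w6.png

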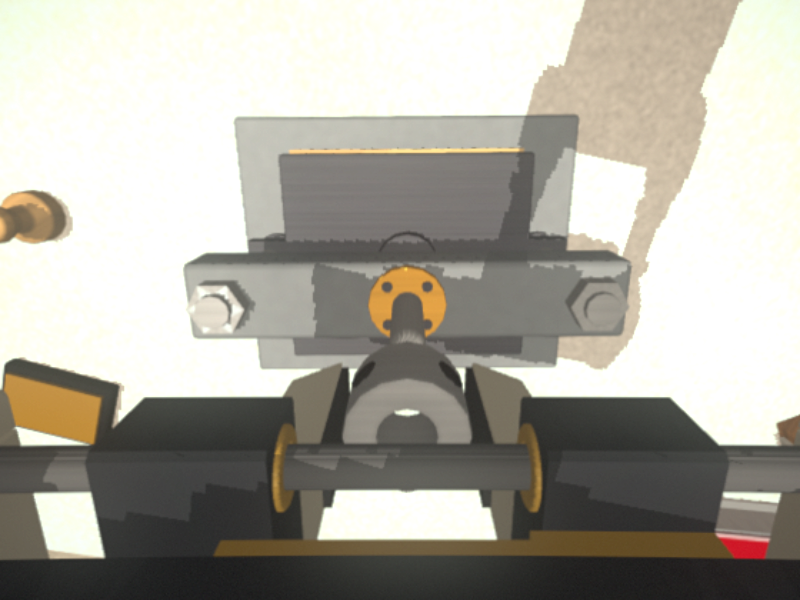

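The collar sits symmetrically in the gripper at (406,410), its diagonal holes are even at (362,375) and (449,375), and the spindle top is right beneath. I'll lower to just above the taper, then go slowly while watching force.

```bash
python3 -m pendant '[0,0,0.4,0,0,0,1, 0,0,0.4,0,0,0,1, 0,0,0.2,0,0,0,1, 0,0,0.1,0,0,0,1, 0,0,0.1,0,0,0,1, 0,0,0.1,0,0,0,1, 0,0,0,0,0,0,1]'; python3 -m pendant '[0,0,0.05,0,0,0,1, 0,0,0.05,0,0,0,1, 0,0,0.05,0,0,0,1, 0,0,0.05,0,0,0,1, 0,0,0,0,0,0,1]'
```

```text
time: 23.5
tool_pos: [579.6, 86.0, 215.1]
tcp_rot: [-3.141, -0.003, -2.944]
contact_force: [-3.2, -2.2, -3.7]
grip_width: 39.5
finger_force: 30.0
time: 24.0
tool_pos: [579.5, 86.0, 209.5]
tcp_rot: [-3.141, -0.003, -2.944]
contact_force: [-6.4, -3.3, 0.5]
grip_width: 39.7
finger_force: 30.0
```

The collar is on, with a small side push. I'll shift 1.5 mm along tool x to relieve it and continue down.

```bash
python3 -m pendant '[0.06,0.01,0,0,0,0,1, 0,0,0,0,0,0,1, 0,0,0.05,0,0,0,1, 0,0,0.05,0,0,0,1, 0,0,0.1,0,0,0,1, 0,0,0.1,0,0,0,1, 0,0,0,0,0,0,1]'
```

```text
time: 24.7
tool_pos: [578.6, 86.4, 199.8]
tcp_rot: [3.141, -0.001, -2.944]
contact_force: [-2.1, -2.2, -3.7]
grip_width: 39.8
finger_force: 30.0
```

```bash
python3 -m pendant '[0.02,-0.02,0.1,0,0,0,1, 0,0,0.1,0,0,0,1, 0,0,0.06,0,0,0,1, 0,0,0.04,0,0,0,1, 0,0,0,0,0,0,1, 0,0,0,0,0,0,1, 0,0,0,0,0,0,1]'
python3 - <<'E'
from h import *
im=capture('wrist');m=camera_model('wrist');z=get_obs()['tool_pos'][2]
for t,zz in {'collar_top':z+24.3,'spindle_end':215}.items():
    for k in pinpoint('wrist',t)[:1]: print(t,np.round(k['location'],1),round(k['score'],2),at_z(m,k['location'],zz).round(1))
save('w7.png',np.clip(cv2.resize(im[230:350,200:370],(800,565),interpolation=cv2.INTER_CUBIC)*1.5,0,255).astype(np.uint8))
E
```

```text
time: 25.4
tool_pos: [578.4, 85.7, 191.7]
tcp_rot: [-3.141, 0.0, -2.944]
contact_force: [0.4, -0.3, -1.6]
grip_width: 39.9
finger_force: 30.0
collar_top [  7.4 305.5] 0.52 [602.4 -28.4 216. ]
spindle_end [288.5 302.2] 0.7 [578.8  88.  215. ]
```

View pics/w7.png

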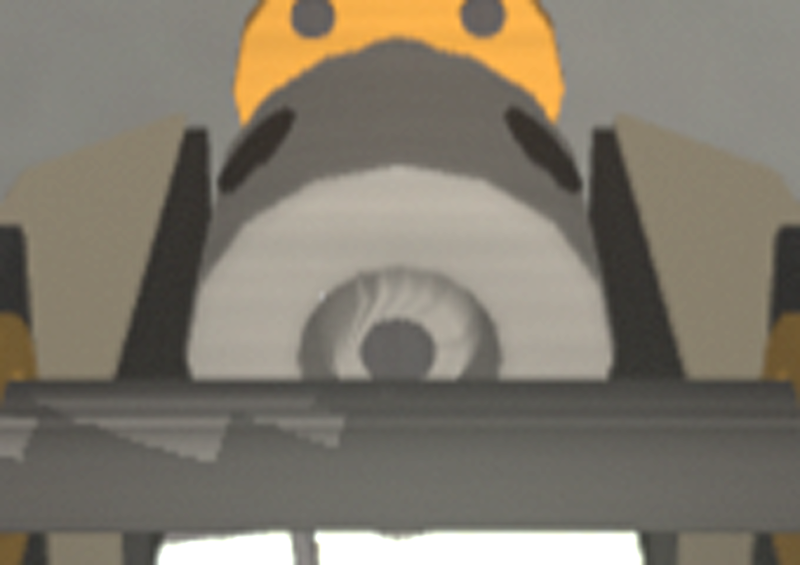

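The spindle end sits concentric and about flush in the collar bore, with even gaps and symmetric holes. I'll lower the last millimetre, let it settle and hand in.

```bash
python3 -m pendant '[0,0,0.03,0,0,0,1, 0,0,0,0,0,0,1, 0,0,0,0,0,0,1, 0,0,0,0,0,0,1, 0,0,0,0,0,0,1]' && python3 -c "
from plant import *
print(close_job())"
```

```text
time: 26.05
tool_pos: [578.4, 85.7, 190.7]
tcp_rot: [-3.142, 0.0, -2.944]
contact_force: [-0.3, -0.5, -3.0]
grip_width: 40.0
finger_force: 30.0
the job is handed in; nothing more can be done
None
```

I handed the job in at about 26 s, but the hand-in returned no verdict: the spindle flat is turned to face the far open side, and the collar is held on the spindle at 30 N, top flush by measurement and its screw lined up over the flat, though the screw itself was hidden from the camera.

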